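# Clear the extractor's flap and present its filter

### The job

The parts basket is standing on the blue flap of the small grey dust extractor: hang it by its handle on the double hook of the stand, with the handle bar lying across both prongs, and let go of it. Then swing the flap up to about upright or further and leave it open, draw the filter cassette up out of the housing and present it: finish still holding it, at rest, above the middle of the green inspection pad, upright, square to the pad (broad faces parallel to the pad's front edge) and with its lower edge at least 10 cm above the pad. Leave the stapler, sanding block, tape roll and glue bottle where they are.

Things in the scene. Friction and masses are not known exactly. Their poses are not given: they have to be found in the camera images.
- extractor: grey box-shaped bench dust extractor, fixed, 120 (x) x 150 (y) x 100 mm high with the flap shut; origin at the centre of its underside, x towards its back (the hinge side; the front with louvres and the orange pull tab faces the robot, -x). Walls 5 mm, floor 6 mm; open on top under the flap. Inside, 17 mm wide guide slots at the two sides, 51 mm high above the worktop, hold the filter upright at the centre (x = y = 0); above them the inside, 110 x 140 mm, is free
- flap (a joint): hinge of the blue flap on top of the extractor: 0 shut (flat), grows as it swings up and back, 1.57 upright, stop at 2.2; about 2 leaves the most room above the filter. A stiff friction hinge: the flap stays where it is left; it takes about 1 N at the tab
- flap_hinge (a point): point on the flap's hinge line, above the middle of the extractor's back edge, 94 mm above the worktop; x and y axes as the extractor's (hinge along y). Fixed
- flap_tab (a point): point to grip on the orange pull tab that sticks out forward from the middle of the flap's front edge; moves with the flap. The tab is 14 mm wide (extractor's y), 12 mm thick, and this point is at mid-thickness, 11 mm from its tip and 25 mm from the flap's front edge. It lies 147 mm in front of flap_hinge and 4 mm above it when the flap is shut. Axes turn with the flap (as the extractor's when shut)
- basket_bar (a point): centre of the black handle bar of the yellow parts basket. Bar: 12 mm wide (basket's x), 10 mm high, along the basket's y, 100 mm clear between its two uprights; z up. This point lies 95 mm above the basket's underside
- basket: yellow parts basket, loose, about 0.18 kg, 76 (x) x 112 (y) mm; origin at the centre of its underside. Its tub is 45 mm high, which leaves 45 mm clear up to the underside of the bar. The tub is wider than the hook: the prongs must enter under the bar, over the tub, from the prongs' tips. At the start it stands on the shut flap, turned up to 0.15 rad from the extractor
- stand: fixed stand with a double hook; origin on the worktop under the front face of its aluminium cross plate (100 mm wide, z 150 to 180 mm). Two steel prongs, 8 mm thick, at y = +34 and -34 mm run along -x (out to the front right, as the robot sees it) at z = 170 mm (axis, underside 166 mm), 75 mm long, then turn up to z = 192 mm at x = -83 mm (87 mm at the outside). Post behind the plate (to 168 mm), steel base plate 12 mm thick from x = -80 to +40 mm, 110 mm wide
- hook_seat (a point): where the centre of the basket's handle bar should hang: midway between the prongs, 45 mm in front of the cross plate; axes as the stand's: bar along y. A bar lying on the prongs has its centre at this height (179 mm). There is 60 mm clear between the prongs for the fingers
- filter_mid (a point): centre of the filter cassette (loose, about 0.12 kg), hidden under the flap: white pleated plate in a blue frame, 12 (x) x 90 (y) x 56 mm high, with a blue grip tab 16 (x) x 30 (y) x 26 mm on top, 80 mm high in all; this point is 40 mm above its lower edge and 40 mm below the top of the tab; the middle of the tab is 27 mm above this point. x is normal to the broad faces, z up. At the start its lower edge is 6 mm above the worktop, its tab top 8 mm under the flap
- filter: the filter cassette itself; origin at the centre of its lower edge, axes as filter_mid
- pad: square inspection pad, green with a white border, 110 x 110 x 5 mm, fixed; origin at the centre of its underside; its front edge runs along its y axis, x away from the robot
- glue_bottle: upright glue bottle with a yellow cap, 38 mm wide, 119 mm high, loose, bystander; origin at its underside
- tape_roll: roll of masking tape lying flat, 91 mm wide, 19 mm high, loose, bystander; origin at its underside
- stapler: blue stapler, 34 x 141 x 60 mm, loose, bystander; origin at its underside
- sanding_block: wooden sanding block, 40 x 90 x 31 mm, loose, bystander; origin at its underside
Not all that is in view belongs to the job. There is more than one size of the pad; the one meant has the size given above.

How it is judged:
By the outcome, as a careful person would: the job done as asked, in the order asked, and still so for the second after the job is handed in, while the arm keeps its last pose, push and grip.
It also fails if it takes over 72 s, if anything falls off the work surface, if the arm or the gripper's body presses on something with over 40 N, if the wrist force passes 120 N, or if a joint passes its speed limit or range.

### The arm

A 6-joint arm with a two-finger parallel gripper is mounted at the origin on a cart in front of the work surface, level with it; the furniture and walls round the work are solid. World frame = base frame: x ahead of the robot, y to its left, z up, the work surface at z = 0. Lengths are in mm, angles in rad, forces in N, time in s.
With the tool pointing down it reaches from about 400 to 925 mm from the base axis. Payload 12.5 kg.
Tool frame: the origin (TCP) lies at the centre of the arm's flange, where the gripper is bolted on; the fingertips stand 190 mm ahead of it and the grasp point (between the pads) lies 171 mm ahead of it; z points along the fingers, y is the line along which they close (so a half turn about z gives the same grasp; the last joint's range is limited). The gripper opens to 95 mm and grips with 3 to 60 N. Pads are 20 mm wide; open, the fingers measure 119 mm over their backs; the gripper's body (75 mm by 180 mm) begins 59 mm behind the grasp point.
Start: joints at [-1.255, 0.491, 1.559, -0, 1.092, -0.106], TCP at [255.896, -570.212, 404.761] pointing down, gripper open.
Joint ranges: [-3.1, 3.1], [-0.84, 2.19], [0.05, 2.79], [-1.13, 4.28], [0.06, 2.93], [-2.69, 2.69]. Speed limits (rad/s): [2.22, 2.22, 2.79, 3.14, 3.14, 3.14].

### API

Orientations are given as [roll, pitch, yaw] about the fixed x, y, z axes, in that order (R = Rz(yaw) Ry(pitch) Rx(roll)).
In Python, from cell import env, read_camera, search_frame, cut_out gives the robot as it stands. The module is installed in compiled form; this text tells all that it offers.
- The arm moves only by the tool move_arm, never from a script. Its argument "commands" is a list of rows, each a list of 3 entries, a list of its own where there are three numbers: the shift along the world's x, y, z normalised to -1 to 1, where 1 is 0.03 m, then the turn about the world's z normalised to -1 to 1, where 1 is 0.08 rad, then the opening, from -1 (shut) to 1 (fully open), so that 0 is half open. A call has 1 to 20 rows; each row shifts and turns the commanded pose from where the row before left it; what a row does not reach is not made up. A row lasts 1/12 s, in which the tool goes at most 41.7 mm and 7.16 degrees, less where a joint would pass 70% of its speed; a pose out of reach is approached as far as the arm can. A call with a number of a shift or a turn outside -1 to 1 is refused whole. A call with a gripper value outside its range is refused whole. The fingers move at their own pace and stop on an object; the grip force is fixed at half the most. Time passes only in rows, so rows that do not move let the fingers close. It gives the time, the measured TCP pose, the force, the opening and the grip force at its end, in the units of the state.
- env.state(): the state, without advancing time (a new reading comes with each control period).
- read_camera(name): name is "scene" or "top" or "wrist"; returns a dict with "image" (420x560x3 uint8, red, green, blue), "fx", "fy", "cx", "cy" (pixels), "D" ([k1, k2, p1, p2, k3] as OpenCV has them; the pictures are not rectified), "rvec" (rotation vector, rad) and "tvec" (3), from world to camera coordinates, as OpenCV has them. Camera axes: x right, y down, z forward; pixel columns grow to the right and rows downward; lengths in mm; the calibration is good to about 2 mm. A picture is of the moment at which its call begins. There is no depth.
- env.job_done(): hands the job in; it is judged then, once.
Trained networks look in a picture, given as the dict that the camera call returned (one of the last four; its "shot" number tells which), for a name from the list of things; names that differ only in an ending like _2 or _b are one class to them, and where a whole thing is asked for, a point or a joint stands for the part that bears it (a point fixed in the world has none). Each returns a list of dicts, best first, with "confidence" (0 to 1); they miss things now and then, are a little off and sometimes report something else, mostly with a low value. They report only what shows in the picture. A call takes as long as a camera call. They do not tell look-alikes from the thing itself.
- search_frame(thing, picture): "at" ([column, row] in pixels, amid what is visible of it).
- cut_out(thing, picture): "region" (420x560 bool, what is visible of it) and "at" ([column, row] in pixels, amid what is visible of it).
The state is a dict: "t": time; "joints": joint angles; "qvel": joint speeds; "tau": joint torques, N m; "eef_pos": TCP position; "tcp_rot": TCP orientation; "ft_force": force on the tool from outside, world axes, zero at the start; "moment": the same for the moment, N m; "opening": opening from 0.0 (shut) to 1.0 (fully open); "grip_force": force on a finger pad.
Only numpy, scipy, OpenCV 4.12 (cv2) and the standard library are available. Lean on these libraries where they do the work, as an engineer would, in place of code of your own. Each camera call takes 0.05 s, during which the arm holds its last target. There are 200 camera calls.

## Working session

There is one attempt and no reset: what is moved stays moved. The work goes in short steps, Python scripts to look and compute and a tool call to move; the robot and the scene stay as the last step left them, time stands still between calls to the robot, and variables do not carry over. Pictures are saved under pics/ and viewed, at most 10 in all, crops included, and the job is handed in when it is done.

Besides the shell and the picture viewer there is one more tool, called after "Emit:" as a command line: name --argument value ..., lists and objects as JSON in quotes. move_arm: Moves the arm, as the interface text tells. Its arguments: {"type":"object","properties":{"commands":{"type":"array","items":{"type":"array"}}},"required":["commands"]}

```bash
mkdir -p pics; cat > h.py <<'E'
import numpy as np, cv2
from cell import env, read_camera, search_frame, cut_out
def K(p): return np.array([[p['fx'],0,p['cx']],[0,p['fy'],p['cy']],[0,0,1.]])
def ray(p,uv):
    R=cv2.Rodrigues(np.array(p['rvec'],float))[0]; t=np.array(p['tvec'],float).ravel()
    n=cv2.undistortPoints(np.array([[uv]],float),K(p),np.array(p['D'],float))[0,0]
    return -R.T@t, R.T@np.array([n[0],n[1],1.])
def atz(p,uv,z):
    c,d=ray(p,uv); return c+d*(z-c[2])/d[2]
def proj(p,X):
    return cv2.projectPoints(np.array(X,float).reshape(-1,3),np.array(p['rvec'],float),np.array(p['tvec'],float),K(p),np.array(p['D'],float))[0].reshape(-1,2)
def save(p,name): cv2.imwrite('pics/'+name,cv2.cvtColor(p['image'],cv2.COLOR_RGB2BGR))
def tri(obs):
    A=np.zeros((3,3));b=np.zeros(3)
    for p,uv in obs:
        c,d=ray(p,uv);d/=np.linalg.norm(d);M=np.eye(3)-np.outer(d,d);A+=M;b+=M@c
    return np.linalg.solve(A,b)
E
cat > a.py <<'E'
from h import *
np.set_printoptions(precision=1,suppress=True)
s=read_camera('scene');t=read_camera('top')
save(s,'s1.png');save(t,'t1.png')
for n in ['basket_bar','flap_tab','basket','extractor','stand','pad','glue_bottle','tape_roll','stapler','sanding_block']:
    for nm,p in(('s',s),('t',t)):
        print(n,nm,[(np.round(r['at']),round(r['confidence'],2)) for r in search_frame(n,p)[:4]])
for p in(s,t): print(ray(p,(280,210)))
print(env.state())
E
python3 a.py
```

```text
basket_bar s [(array([396., 257.]), 0.78)]
basket_bar t [(array([392., 213.]), 0.59)]
flap_tab s [(array([395., 271.]), 0.83)]
flap_tab t [(array([386., 220.]), 0.9)]
basket s [(array([395., 257.]), 0.81)]
basket t [(array([394., 209.]), 0.95)]
extractor s [(array([387., 285.]), 0.62)]
extractor t [(array([384., 222.]), 0.62)]
stand s []
stand t [(array([227., 232.]), 0.91)]
pad s [(array([296., 246.]), 0.89), (array([173., 223.]), 0.76), (array([314., 316.]), 0.73), (array([369., 338.]), 0.64)]
pad t [(array([386., 265.]), 0.93), (array([296., 201.]), 0.87), (array([178., 225.]), 0.86), (array([247., 174.]), 0.62)]
glue_bottle s [(array([352., 222.]), 0.51)]
glue_bottle t [(array([342., 268.]), 0.42), (array([393., 210.]), 0.19)]
tape_roll s [(array([377., 239.]), 0.66)]
tape_roll t [(array([367., 165.]), 0.6)]
stapler s [(array([376., 241.]), 0.49)]
stapler t [(array([251., 174.]), 0.56)]
sanding_block s [(array([316., 320.]), 0.81)]
sanding_block t [(array([344., 266.]), 0.52), (array([381., 223.]), 0.23)]
(array([-435.5, -478.6, 1010.5]), array([ 0.7,  0.4, -0.6]))
(array([ 435.1,   77.9, 1793.3]), array([ 0.1, -0. , -1. ]))
{'t': 1.1, 'joints': array([-1.3,  0.5,  1.6, -0. ,  1.1, -0.1]), 'qvel': array([-0., -0., -0., -0., -0.,  0.]), 'tau': array([  0. , -61.2, -25.8,   0.1,   0. ,  -0. ]), 'eef_pos': array([ 255.9, -570.2,  404.8]), 'tcp_rot': array([3.1, 0. , 0.4]), 'ft_force': array([ 0.1,  0. , -0.5]), 'moment': array([ 0.1, -0. , -0. ]), 'grip_force': 0.0, 'opening': 1.0004632506892999}
```

View images.

```bash
python3 - <<'E'
import cv2
for n,(x0,x1,y0,y1) in {'s1':(130,480,150,400),'t1':(130,460,130,330)}.items():
    im=cv2.imread(f'pics/{n}.png')[y0:y1,x0:x1]; f=min(800/im.shape[1],600/im.shape[0]); print(n,f)
    cv2.imwrite(f'pics/{n}c.png',cv2.resize(im,None,fx=f,fy=f,interpolation=cv2.INTER_CUBIC))
E
```

```text
s1 2.2857142857142856
t1 2.4242424242424243
```

View pics/s1c.png

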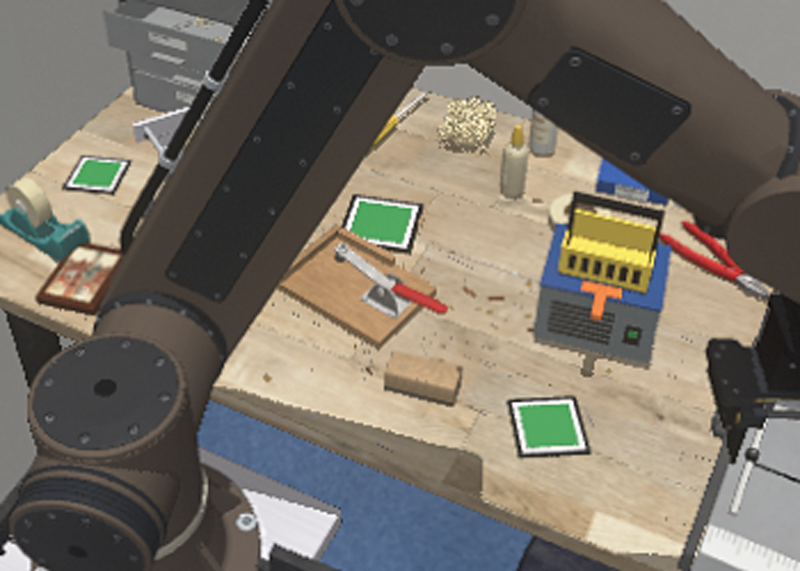

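View pics/t1c.png

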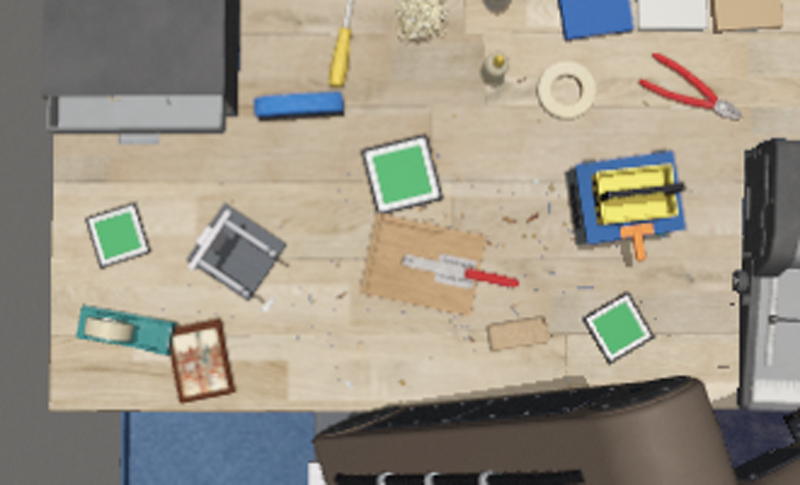

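The scene shows the extractor with the basket at about (393,255), and the tab in front at (395,271). Three green pads show in the top view at (296,201), (178,225) and (386,265), and the stand at (227,232) with its prongs pointing front-right. The other things in view, such as the tape dispenser, pliers, cabinet and vice, are bystanders. Next I'll measure the pad sizes and the poses.

```bash
cat > b.py <<'E'
from h import *
np.set_printoptions(precision=1,suppress=True)
t=read_camera('top');s=read_camera('scene')
def rect(p,reg,z):
    c=max(cv2.findContours(reg.astype(np.uint8),cv2.RETR_EXTERNAL,cv2.CHAIN_APPROX_NONE)[0],key=cv2.contourArea)[:,0]
    q=np.array([atz(p,u,z)[:2] for u in c.astype(float)],np.float32)
    return cv2.minAreaRect(q)
for r in cut_out('pad',t)[:5]: print('pad',r['at'],round(r['confidence'],2),rect(t,r['region'],5))
for n,z in(('basket',45+100),('stand',170),('stapler',50),('tape_roll',19),('glue_bottle',119),('sanding_block',31)):
    for r in cut_out(n,t)[:2]: print(n,r['at'],round(r['confidence'],2),rect(t,r['region'],z))
for n in['basket_bar','flap_tab','hook_seat','flap_hinge']:
    a=search_frame(n,t);b=search_frame(n,s)
    if a: print(n,'top',a[0]['at'],a[0]['confidence'])
    if a and b: print(n,tri([(t,a[0]['at']),(s,b[0]['at'])]),b[0]['at'],b[0]['confidence'])
# blue flap by colour in top
im=cv2.cvtColor(t['image'],cv2.COLOR_RGB2HSV)
m=cv2.inRange(im,(100,120,50),(125,255,255)); m[:, :360]=0;m[:,425:]=0;m[:185]=0;m[240:]=0
print('flap',cv2.countNonZero(m));c=np.argwhere(m>0)[:,::-1].astype(float)
q=np.array([atz(t,u,100)[:2] for u in c],np.float32);print(cv2.minAreaRect(q))
y=cv2.inRange(im,(22,120,100),(34,255,255));y[:, :360]=0;y[:,425:]=0;y[:185]=0;y[240:]=0
c=np.argwhere(y>0)[:,::-1].astype(float);q=np.array([atz(t,u,145)[:2] for u in c],np.float32);print('tub',cv2.minAreaRect(q))
o=cv2.inRange(im,(5,150,120),(18,255,255));o[:, :360]=0;o[:,425:]=0;o[:215]=0;o[250:]=0
c=np.argwhere(o>0)[:,::-1].astype(float);q=np.array([atz(t,u,104)[:2] for u in c],np.float32);print('tab',cv2.minAreaRect(q),q.mean(0))
# stand closeup + extractor closeup
for n,(u,v,w) in{'st':(227,232,32),'ex':(390,215,38)}.items():
    pass
a=t['image'][200:265,190:270];b=t['image'][185:250,350:430]
z=np.hstack([cv2.resize(k,None,fx=5,fy=5,interpolation=cv2.INTER_CUBIC) for k in(a,b)])
cv2.imwrite('pics/z.png',z[:,:,::-1])
E
python3 b.py
```

```text
pad [385.4, 264.7] 0.91 ((360.6648254394531, -330.06695556640625), (86.88554382324219, 86.04444122314453), 30.36227798461914)
pad [175.3, 227.4] 0.84 ((509.53094482421875, 461.7950439453125), (87.9539794921875, 87.68138122558594), 18.349227905273438)
pad [294.5, 199.5] 0.69 ((607.5489501953125, 14.011894226074219), (118.06346893310547, 107.22309875488281), 13.637369155883789)
basket [394.4, 209.3] 0.97 ((562.4954833984375, -332.7198791503906), (78.05266571044922, 140.23951721191406), 6.284900665283203)
stand [229.0, 231.7] 0.64 ((477.0564270019531, 257.42059326171875), (112.2548828125, 102.04298400878906), 57.941593170166016)
stapler [251.0, 174.0] 0.79 ((707.2164916992188, 174.427978515625), (39.28424835205078, 139.68731689453125), 3.26881742477417)
stapler [382.6, 220.1] 0.61 ((547.3524169921875, -332.808349609375), (162.08641052246094, 173.26364135742188), 6.310791969299316)
tape_roll [358.8, 171.2] 0.6 ((730.7233276367188, -248.46278381347656), (84.9347152709961, 85.7029800415039), 89.16524505615234)
tape_roll [343.3, 264.8] 0.24 ((353.81671142578125, -167.16635131835938), (42.08
[... 306 characters left out ...]
9915313720703)
basket_bar top [392.8, 211.6] 0.55
basket_bar [ 554.5 -332.3  138.3] [398.5, 257.1] 0.91
flap_tab top [387.9, 220.2] 0.78
flap_tab [ 527.6 -327.5  102.2] [394.2, 271.4] 0.76
hook_seat top [225.4, 231.8] 0.81
hook_seat [469.1 276.2 181.8] [196.5, 205.2] 0.59
flap_hinge top [374.7, 216.1] 0.57
flap_hinge [ 552.  -307.8   15.9] [389.7, 284.5] 0.94
flap 438
((557.5817260742188, -327.8907165527344), (119.8343505859375, 148.19078063964844), 8.166658401489258)
tub ((559.3407592773438, -323.8783874511719), (73.80711364746094, 113.94386291503906), 6.176105499267578)
tab ((491.31329345703125, -335.4616394042969), (44.03361129760742, 47.17665100097656), 89.87687683105469) [ 496.9 -337.5]
```

View pics/z.png

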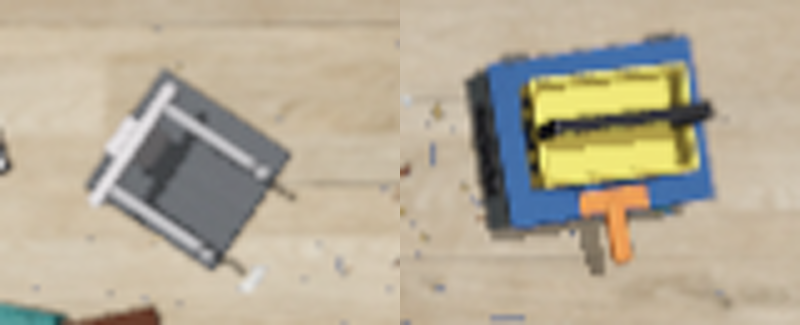

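Pad candidates by measured size are about 87 mm at (385,265), about 87 mm at (175,227) and about 110 mm at (295,200), so I take the last one. The crop shows the plate ends at (165,88) and (97,200), the prong tips at (264,173) and (212,258), and the bar from (545,130) to (707,110).

```bash
cat > c.py <<'E'
from h import *
np.set_printoptions(precision=3,suppress=True)
t=read_camera('top');s=read_camera('scene')
st=lambda u,v:(190+u/5-.4,200+v/5-.4); ex=lambda u,v:(350+(u-400)/5-.4,185+v/5-.4)
P=[atz(t,st(*a),180)[:2] for a in((168,88),(99,200))]
T=[atz(t,st(*a),192)[:2] for a in((264,173),(212,258))]
print('plate',P,'w',np.linalg.norm(P[0]-P[1]),'tips',T,'w',np.linalg.norm(T[0]-T[1]))
d=np.mean(P,0)-np.mean(T,0);print('len',np.linalg.norm(d),'yaw',np.arctan2(d[1],d[0]))
print('seat from tips',np.mean(T,0)+38*d/np.linalg.norm(d))
B=[atz(t,ex(*a),198)[:2] for a in((545,130),(707,110))]
e=B[0]-B[1];print('bar',B,np.linalg.norm(e),'mid',np.mean(B,0),'yaw',np.arctan2(-e[0],e[1]))
# dark bar pixels over yellow tub
im=t['image'].astype(int);ys,xs=np.where((im.max(2)<75));k=(xs>377)&(xs<413)&(ys>200)&(ys<216);
q=np.array([atz(t,(a,b),198)[:2] for a,b in zip(xs[k],ys[k])]);print('dark',k.sum(),cv2.minAreaRect(q.astype(np.float32)))
print('proj bar scene',proj(s,[[*np.mean(B,0),195]]))
# pad by green
h=cv2.cvtColor(t['image'],cv2.COLOR_RGB2HSV);g=cv2.inRange(h,(50,80,80),(85,255,255));g[:,:260]=0;g[:,330:]=0
c=np.argwhere(g>0)[:,::-1].astype(float);q=np.array([atz(t,u,5)[:2] for u in c],np.float32);print('pad',cv2.minAreaRect(q),q.mean(0))
S=env.state();print(S['eef_pos'],S['tcp_rot'],S['t'])
E
python3 c.py
```

```text
plate [array([532.312, 267.987]), array([454.875, 315.281])] w 90.73662454711268 tips [array([473.167, 200.312]), array([415.085, 235.725])] w 68.02677676005028
len 88.69251898080576 yaw 0.979131628965856
seat from tips [465.32  249.559]
bar [array([ 553.15 , -267.017]), array([ 566.819, -379.626])] 113.4354716097241 mid [ 559.984 -323.321] yaw 0.12079865813884526
dark 80 ((559.402099609375, -322.209228515625), (14.00587272644043, 116.02220916748047), 4.296213150024414)
proj bar scene [[398.409 240.027]]
pad ((602.9949951171875, 10.975444793701172), (73.88009643554688, 75.8030014038086), 13.98159122467041) [602.931  11.022]
[ 255.891 -570.231  404.752] [3.142 0.    0.422] 2.05
```

Emit:
move_arm --commands '[[[0.63,0.52,0.3],0.98,0.2],[[0.63,0.52,0.3],0.98,0.2],[[0.63,0.52,0.3],0.98,0.2],[[0.63,0.52,0.2],0.98,0.2],[[0.63,0.52,0],0.98,0.2],[[0.63,0.52,0],0.98,0.2],[[0.63,0.52,0],0.98,0.2],[[0.63,0.52,0],0.98,0.2],[[0.63,0.52,0],0.98,0.2],[[0.63,0.52,0],0.98,0.2],[[0.63,0.52,0],0.98,0.2],[[0.63,0.52,0],0.98,0.2],[[0.63,0.52,0],0.98,0.2],[[0.63,0.52,0],0.98,0.2],[[0.63,0.52,0],0.98,0.2],[[0.63,0.52,0],0.98,0.2],[[0,0,0],0,0.2],[[0,0,0],0,0.2]]'

```text
t: 3.55
eef_pos: [558.9, -319.8, 437.5]
tcp_rot: [-3.141, -0.0, 1.677]
ft_force: [-1.2, -0.0, -0.0]
opening: 0.599
grip_force: 0.0
```

```bash
cat > d.py <<'E'
from h import *
np.set_printoptions(precision=3,suppress=True)
w=read_camera('wrist');save(w,'w1.png')
S=env.state();print(S['eef_pos'],S['tcp_rot'],S['t'],ray(w,(280,210)))
R=search_frame('basket_bar',w);print([(r['at'],r['confidence'],atz(w,r['at'],195)) for r in R])
im=cv2.cvtColor(w['image'],cv2.COLOR_RGB2BGR)
for X in([559.5,-322.7,195],):
    u=proj(w,[X])[0];cv2.circle(im,tuple(int(a) for a in u),5,(255,0,255),2);print(u)
g=S['eef_pos'];u=proj(w,[[g[0],g[1],195]])[0];cv2.drawMarker(im,tuple(int(a) for a in u),(255,255,255))
cv2.imwrite('pics/w1a.png',im)
E
python3 d.py
```

```text
[ 558.284 -320.501  437.593] [-3.141 -0.     1.676] 3.6 (array([ 550.267, -238.666,  417.969]), array([ 0.035, -0.276, -0.961]))
[([282.2, 214.2], 0.81, array([ 560.54 , -305.875,  195.   ]))]
[278.59  233.998]
```

View pics/w1a.png

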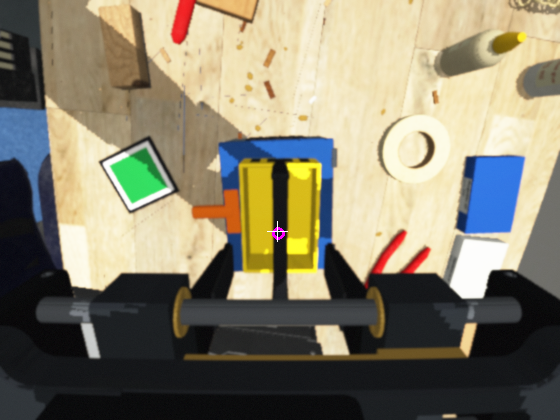

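The wrist picture shows the bar along column ~281, and the marked target (279,234) lies on it. I'll descend and grip.

Emit:
move_arm --commands '[[[0.05,-0.05,-0.5],0,0.2],[[0,0,-0.5],0,0.2],[[0,0,-0.5],0,0.2],[[0,0,-0.5],0,0.2],[[0,0,-0.33],0,0.2],[[0,0,0],0,0.2],[[0,0,0],0,-1],[[0,0,0],0,-1],[[0,0,0],0,-1],[[0,0,0],0,-1],[[0,0,0],0,-1],[[0,0,0],0,-1],[[0,0,0],0,-1],[[0,0,0],0,-1]]'

```text
t: 4.82
eef_pos: [559.8, -322.1, 368.0]
tcp_rot: [3.141, 0.0, 1.676]
ft_force: [1.2, 0.5, 0.9]
opening: 0.123
grip_force: 30.0
```

Emit:
move_arm --commands '[[[0,0,0.5],0,-1],[[0,0,1],0,-1],[[0,0,1],0,-1],[[0,0,0.5],0,-1],[[0,0,0],0,-1]]'

```text
t: 5.23
eef_pos: [559.8, -322.0, 461.4]
tcp_rot: [3.137, 0.004, 1.676]
ft_force: [-0.6, 0.5, -0.4]
opening: 0.121
grip_force: 30.0
```

Emit:
move_arm --commands '[[[-0.2,0.5,0],0.4,-1],[[-0.31,0.93,0],0.64,-1],[[-0.31,0.93,0],0.64,-1],[[-0.31,0.93,0],0.64,-1],[[-0.31,0.93,0],0.64,-1],[[-0.31,0.93,0],0.64,-1],[[-0.31,0.93,0],0.64,-1],[[-0.31,0.93,0],0.64,-1],[[-0.31,0.93,0],0.64,-1],[[-0.31,0.93,0],0.64,-1],[[-0.31,0.93,0],0.64,-1],[[-0.31,0.93,0],0.64,-1],[[-0.31,0.93,0],0.64,-1],[[-0.31,0.93,0],0.64,-1],[[-0.31,0.93,0],0.64,-1],[[-0.31,0.93,0],0.64,-1],[[-0.31,0.93,0],0.64,-1],[[-0.11,0.43,0],0.28,-1],[[0,0,0],0,-1],[[0,0,0],0,-1]]'

```text
t: 6.9
eef_pos: [401.4, 152.5, 457.0]
tcp_rot: [-3.141, -0.001, 2.551]
ft_force: [-0.1, -0.7, -2.5]
opening: 0.123
grip_force: 30.0
```

```bash
cat > e.py <<'E'
from h import *
np.set_printoptions(precision=3,suppress=True)
w=read_camera('wrist');t=read_camera('top');s=read_camera('scene')
S=env.state();print(S['eef_pos'],S['tcp_rot'],S['t'],S['opening'])
f=np.array([467,251.]);a=.979;x=np.array([np.cos(a),np.sin(a)]);y=np.array([-x[1],x[0]])
o=f+45*x
ims={}
for n,p in(('w',w),('s',s)):
    im=cv2.cvtColor(p['image'],cv2.COLOR_RGB2BGR)
    for k in(-34,34):
        for dx,z in((0,170),(-83,170),(-83,192)):
            u=proj(p,[[*(o+dx*x+k*y),z]])[0];cv2.circle(im,tuple(int(q) for q in u),2,(255,0,255),-1)
    ims[n]=im
for n in('hook_seat','stand'):
  for nm,p in(('w',w),('s',s),('t',t)):print(n,nm,[(r['at'],round(r['confidence'],2)) for r in search_frame(n,p)[:2]])
z=cv2.resize(ims['s'][140:330,120:320],None,fx=2,fy=2,interpolation=cv2.INTER_CUBIC)
w2=cv2.resize(ims['w'],(507,380)); cv2.imwrite('pics/hk.png',cv2.resize(np.hstack([w2,z]),None,fx=.88,fy=.88))
# extractor from top without basket
im=cv2.cvtColor(t['image'],cv2.COLOR_RGB2HSV)
m=cv2.inRange(im,(100,120,50),(125,255,255)); m[:, :360]=0;m[:,425:]=0;m[:185]=0;m[240:]=0
c=np.argwhere(m>0)[:,::-1].astype(float);q=np.array([atz(t,u,100)[:2] for u in c],np.float32);print('flap',len(c),cv2.minAreaRect(q))
o=cv2.inRange(im,(5,150,120),(18,255,255));o[:, :360]=0;o[:,425:]=0;o[:215]=0;o[250:]=0
c=np.argwhere(o>0)[:,::-1].astype(float);q=np.array([atz(t,u,104)[:2] for u in c],np.float32);print('tab',q.min(0),q.max(0),q.mean(0),q[q[:,0]<480].mean(0))
E
python3 e.py
```

```text
[401.97  151.484 457.404] [-3.141 -0.     2.548] 7.05 0.12363010839389701
hook_seat w [([403.0, 191.8], 0.86)]
hook_seat s [([205.3, 242.8], 0.94), ([268.5, 210.3], 0.63)]
hook_seat t [([224.1, 229.3], 0.82)]
stand w [([400.7, 189.0], 0.57)]
stand s [([203.6, 243.0], 0.86), ([396.4, 264.4], 0.38)]
stand t [([221.7, 231.0], 0.72), ([257.5, 236.3], 0.65)]
flap 1229 ((557.4303588867188, -327.732177734375), (119.82530975341797, 148.313720703125), 8.338667869567871)
tab [ 467.703 -357.521] [ 514.886 -313.472] [ 497.092 -337.206] [ 473.155 -340.378]
```

View pics/hk.png

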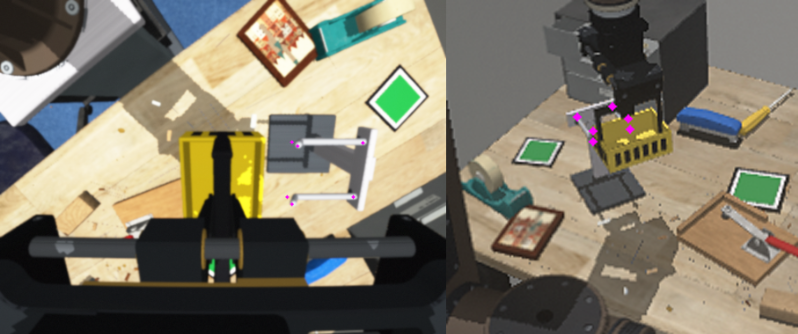

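The overlay in the wrist view (prong tips at (300,147) and (293,200)) puts the stand about 3 mm further along its x than I estimated, and otherwise it agrees. I'll drop to entry height and advance over the prongs.

Emit:
move_arm --commands '[[[0,0,-0.5],0,-1],[[0,0,-0.8],0,-1],[[0,0,-0.8],0,-1],[[0,0,-0.47],0,-1],[[0,0,0],0,-1],[[0,0,0],0,-1],[[0.14,0.21,0],0,-1],[[0.28,0.43,0],0,-1],[[0.28,0.43,0],0,-1],[[0.28,0.43,0],0,-1]]'

```text
t: 8.18
eef_pos: [431.8, 198.1, 382.2]
tcp_rot: [3.139, 0.002, 2.549]
ft_force: [0.0, -0.6, -0.9]
opening: 0.119
grip_force: 30.0
```

```bash
cat > f.py <<'E'
from h import *
import sys
np.set_printoptions(precision=3,suppress=True)
w=read_camera('wrist');s=read_camera('scene')
S=env.state();print(S['eef_pos'],S['tcp_rot'],S['t'],S['opening'],S['ft_force'])
z=cv2.resize(s['image'][140:290,140:320],None,fx=2.5,fy=2.5,interpolation=cv2.INTER_CUBIC)
w2=cv2.resize(w['image'],(500,375))
cv2.imwrite('pics/'+sys.argv[1],cv2.resize(np.hstack([w2,z])[:,:,::-1],None,fx=.82,fy=.82))
E
python3 f.py hk2.png
```

```text
[432.233 198.659 381.887] [3.139 0.002 2.551] 8.2833 0.12547922232118183 [-0.88  -0.347 -1.844]
```

View pics/hk2.png

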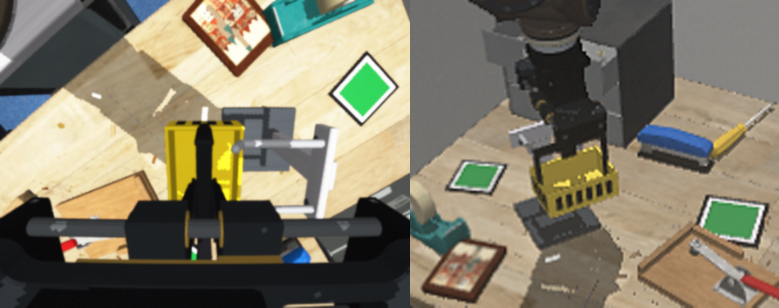

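The prong tip at (238,146) is entering over the tub, short of the bar and inside the uprights. I'll continue to the seat and lower.

Emit:
move_arm --commands '[[[0.24,0.37,-0.05],0,-1],[[0.24,0.37,0],0,-1],[[0.24,0.37,0],0,-1],[[0.24,0.37,0],0,-1],[[0.24,0.37,0],0,-1],[[0,0,0],0,-1],[[0,0,0],0,-1]]'

```text
t: 8.87
eef_pos: [467.1, 252.9, 379.3]
tcp_rot: [3.142, 0.0, 2.55]
ft_force: [-1.1, -0.2, -1.3]
opening: 0.127
grip_force: 30.0
```

Emit:
move_arm --commands '[[[0,0,-0.3],0,-1],[[0,0,-0.3],0,-1],[[0,0,-0.25],0,-1],[[0,0,0],0,-1],[[0,0,0],0,-1]]'

```text
t: 9.28
eef_pos: [467.1, 252.4, 353.2]
tcp_rot: [-3.141, -0.001, 2.549]
ft_force: [-0.0, -0.2, -1.2]
opening: 0.122
grip_force: 30.0
```

Emit:
move_arm --commands '[[[0,0,-0.05],0,-1],[[0,0,-0.05],0,-1],[[0,0,-0.03],0,-1],[[0,0,0],0,-1]]'

```text
t: 9.62
eef_pos: [467.0, 252.6, 351.5]
tcp_rot: [3.14, 0.001, 2.55]
ft_force: [-4.9, -3.1, 16.2]
opening: 0.118
grip_force: 30.0
```

```bash
python3 f.py hk3.png
```

```text
[466.949 252.575 351.542] [3.14  0.001 2.55 ] 9.7167 0.12418414859776315 [-5.392 -2.844 15.759]
```

View pics/hk3.png

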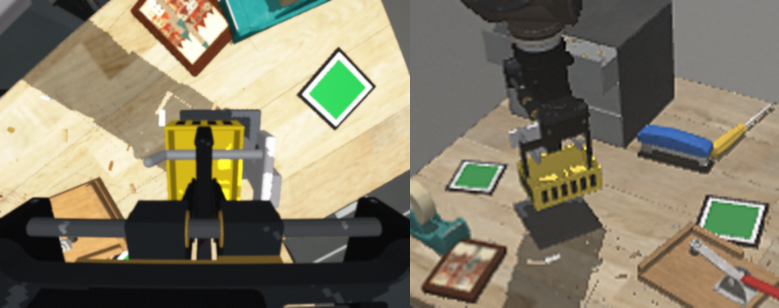

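The bar lies across the prongs with contact at the expected height (16 N). I'll ease off, open partly to clear the plate, and rise.

Emit:
move_arm --commands '[[[0,0,0.03],0,-1],[[0,0,0],0,-0.7],[[0,0,0],0,-0.45],[[0,0,0],0,-0.35],[[0,0,0],0,-0.35],[[0,0,0],0,-0.35],[[0,0,0.2],0,-0.35],[[0,0,0.5],0,-0.35],[[0,0,0.8],0,-0.35],[[0,0,0.8],0,-0.35],[[0,0,0.8],0,-0.35],[[0,0,0.5],0,-0.35],[[0,0,0],0,-0.35]]'

```text
t: 10.8
eef_pos: [467.1, 252.7, 462.2]
tcp_rot: [3.137, 0.003, 2.55]
ft_force: [0.3, 0.3, -0.2]
opening: 0.325
grip_force: 0.0
```

```bash
python3 f.py hk4.png
```

```text
[466.868 252.604 458.928] [3.141 0.    2.55 ] 10.9 0.3241274922621873 [-0.446  0.584 -0.886]
```

View pics/hk4.png

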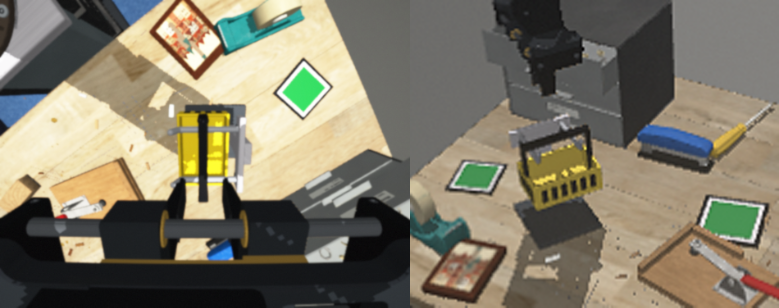

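The basket hangs on both prongs, released. Next I go to the flap tab.

Emit:
move_arm --commands '[[[0,-0.6,0],0.46,0],[[0.01,-0.99,0],0.46,0],[[0.01,-0.99,0],0.46,0],[[0.01,-0.99,0],0.46,0],[[0.01,-0.99,0],0.46,0],[[0.01,-0.99,0],0.46,0],[[0.01,-0.99,0],0.46,0],[[0.01,-0.99,0],0.46,0],[[0.01,-0.99,0],0.46,0],[[0.01,-0.99,0],0.46,0],[[0.01,-0.99,0],0.46,0],[[0.01,-0.99,0],0.46,0],[[0.01,-0.99,0],0.46,0],[[0.01,-0.99,0],0.46,0],[[0.01,-0.99,0],0.46,0],[[0.01,-0.99,0],0.46,0],[[0.01,-0.99,0],0.46,0],[[0.01,-0.99,0],0.46,0],[[0.01,-0.99,0],0.46,0],[[0.01,-0.99,0],0.46,0]]'

```text
t: 12.57
eef_pos: [472.6, -331.2, 457.2]
tcp_rot: [3.14, -0.002, -2.996]
ft_force: [-0.2, 0.3, -0.2]
opening: 0.502
grip_force: 0.0
```

Emit:
move_arm --commands '[[[0,-0.36,-0.5],0,0],[[0,0,-0.8],0,0],[[0,0,-0.8],0,0],[[0,0,-0.8],0,0],[[0,0,-0.4],0,0],[[0,0,0],0,0],[[0,0,0],0,0]]'

```text
t: 13.15
eef_pos: [472.8, -340.4, 358.6]
tcp_rot: [3.139, -0.002, -2.997]
ft_force: [0.2, 0.1, 0.1]
opening: 0.498
grip_force: 0.0
```

```bash
cat > g.py <<'E'
from h import *
import sys
np.set_printoptions(precision=3,suppress=True)
w=read_camera('wrist')
S=env.state();g=S['eef_pos'];print(g,S['tcp_rot'],S['t'],S['opening'],S['joints'])
im=cv2.cvtColor(w['image'],cv2.COLOR_RGB2BGR)
for X,c in(([473.3,-340,104],(255,0,255)),([g[0],g[1],104],(255,255,255))):
    u=proj(w,[X])[0];cv2.circle(im,tuple(int(a) for a in u),4,c,2);print(u)
h=cv2.cvtColor(w['image'],cv2.COLOR_RGB2HSV);o=cv2.inRange(h,(3,150,100),(18,255,255))
n,l,st,ce=cv2.connectedComponentsWithStats(o);i=1+st[1:,4].argmax();print(st[i],ce[i])
ys,xs=np.where(l==i);q=np.array([atz(w,(a,b),104)[:2] for a,b in zip(xs,ys)])
C=np.array([557.4,-327.7]);a=.1455;r=(q-C)@np.array([[np.cos(a),-np.sin(a)],[np.sin(a),np.cos(a)]])
print('tab in extr frame',r.min(0),r.max(0));k=r[:,0]<-75;print('tab y',r[k,1].min(),r[k,1].max())
for n in('flap_tab',): print([(x['at'],x['confidence'],atz(w,x['at'],104)) for x in search_frame(n,w)])
cv2.imwrite('pics/tb.png',im)
E
python3 g.py
```

```text
[ 472.921 -340.509  359.665] [ 3.141 -0.    -2.997] 13.2 0.502216127423581 [-0.737  0.48   1.716  0.     0.946 -2.452]
[278.061 226.574]
[277.527 226.07 ]
[ 249  213   55   60 1427] [276.613 248.949]
tab in extr frame [-96.909 -25.643] [-42.485  21.989]
tab y -8.531248480896567 5.060102668184981
[([275.3, 286.3], 0.78, array([ 529.82 , -334.273,  104.   ]))]
```

View pics/tb.png

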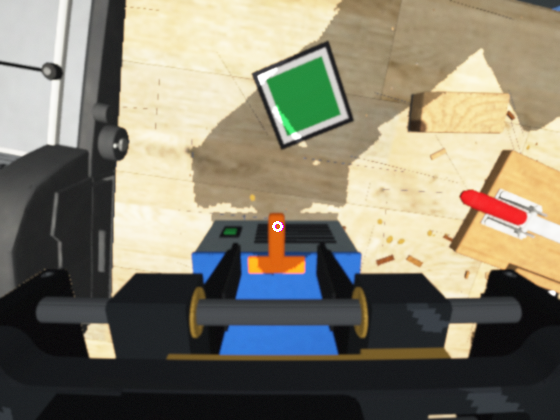

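The tab is at (277,226), its tip 11–13 mm ahead of the target, centred to 1–2 mm. I'll descend and grip.

Emit:
move_arm --commands '[[[0,-0.03,-0.5],0,0],[[0,0,-0.8],0,0],[[0,0,-0.8],0,0],[[0,0,-0.6],0,-0.2],[[0,0,-0.3],0,-0.2],[[0,0,0],0,-0.2],[[0,0,0],0,-1],[[0,0,0],0,-1],[[0,0,0],0,-1],[[0,0,0],0,-1],[[0,0,0],0,-1],[[0,0,0],0,-1]]'

```text
t: 14.25
eef_pos: [472.9, -341.6, 270.6]
tcp_rot: [-3.14, 0.001, -2.997]
ft_force: [-0.8, -0.8, 4.8]
opening: 0.148
grip_force: 30.0
```

```bash
python3 - <<'E'
import numpy as np
a=.1455
th=np.linspace(0,2.0,21)
p=np.c_[147*(1-np.cos(th))+4*np.sin(th)*-1*-1,147*np.sin(th)+4*np.cos(th)-4]
d=np.diff(p,axis=0)
for r in d: print(np.round([r[0]*np.cos(a)/30,r[0]*np.sin(a)/30,r[1]/30],2).tolist())
E
```

```text
[0.04, 0.01, 0.49]
[0.09, 0.01, 0.48]
[0.13, 0.02, 0.47]
[0.18, 0.03, 0.46]
[0.22, 0.03, 0.44]
[0.26, 0.04, 0.41]
[0.3, 0.04, 0.38]
[0.34, 0.05, 0.35]
[0.37, 0.05, 0.31]
[0.4, 0.06, 0.27]
[0.43, 0.06, 0.23]
[0.45, 0.07, 0.19]
[0.46, 0.07, 0.14]
[0.48, 0.07, 0.09]
[0.48, 0.07, 0.05]
[0.48, 0.07, -0.0]
[0.48, 0.07, -0.05]
[0.47, 0.07, -0.1]
[0.46, 0.07, -0.15]
[0.45, 0.07, -0.19]
```

Emit:
move_arm --commands '[[[0.04,0.01,0.49],0,-1],[[0.09,0.01,0.48],0,-1],[[0.13,0.02,0.47],0,-1],[[0.18,0.03,0.46],0,-1],[[0.22,0.03,0.44],0,-1],[[0.26,0.04,0.41],0,-1],[[0.3,0.04,0.38],0,-1],[[0.34,0.05,0.35],0,-1]]'

```text
t: 14.92
eef_pos: [519.8, -334.7, 374.6]
tcp_rot: [-3.141, -0.0, -2.998]
ft_force: [3.5, -5.4, -7.0]
opening: 0.142
grip_force: 30.0
```

Emit:
move_arm --commands '[[[0.37,0.05,0.31],0,-1],[[0.4,0.06,0.27],0,-1],[[0.43,0.06,0.23],0,-1],[[0.45,0.07,0.19],0,-1],[[0.46,0.07,0.14],0,-1],[[0.48,0.07,0.09],0,-1],[[0.48,0.07,0.05],0,-1]]'

```text
t: 15.5
eef_pos: [611.9, -321.4, 413.4]
tcp_rot: [-3.14, -0.001, -2.998]
ft_force: [-4.1, -5.1, 1.1]
opening: 0.146
grip_force: 30.0
```

Emit:
move_arm --commands '[[[0.48,0.07,0],0,-1],[[0.48,0.07,-0.05],0,-1],[[0.47,0.07,-0.1],0,-1],[[0.46,0.07,-0.15],0,-1],[[0.45,0.07,-0.19],0,-1],[[0,0,0],0,-1]]'

```text
t: 16.0
eef_pos: [683.9, -310.5, 399.5]
tcp_rot: [-3.137, 0.006, -2.997]
ft_force: [6.3, -4.8, 12.0]
opening: 0.138
grip_force: 30.0
```

Emit:
move_arm --commands '[[[0,0,0],0,-0.6],[[0,0,0],0,-0.3],[[0,0,0],0,-0.3],[[0,0,0],0,-0.3],[[0,0,0.3],0,-0.3],[[0,0,0.8],0,-0.3],[[0,0,0.8],0,-0.1],[[0,0,0.5],0,-0.1],[[-0.5,-0.07,0],0,-0.1],[[-0.9,-0.12,0],0,-0.1],[[-0.9,-0.12,0],0,-0.1],[[-0.9,-0.12,0],0,-0.1],[[-0.9,-0.12,0],0,-0.1],[[-0.1,-0.02,0],0,-0.1],[[0,0,0],0,-0.1],[[0,0,0],0,-0.1]]'

```text
t: 17.33
eef_pos: [556.2, -327.6, 470.6]
tcp_rot: [-3.141, 0.001, -2.998]
ft_force: [-0.2, 0.0, 0.6]
opening: 0.452
grip_force: 0.0
```

```bash
cat > k.py <<'E'
from h import *
np.set_printoptions(precision=3,suppress=True)
w=read_camera('wrist');s=read_camera('scene')
S=env.state();g=S['eef_pos'];print(g,S['tcp_rot'],S['t'],S['opening'],S['joints'])
im=cv2.cvtColor(w['image'],cv2.COLOR_RGB2BGR)
a=.1455;R=np.array([[np.cos(a),-np.sin(a)],[np.sin(a),np.cos(a)]])
for q in((8,15),(8,-15),(-8,15),(-8,-15)):
    u=proj(w,[[*(np.array([557.4,-327.7])+R@q),86]])[0];cv2.circle(im,tuple(int(v) for v in u),1,(255,0,255),-1);print(u)
for r in cut_out('filter',w)[:1]+cut_out('filter_mid',w)[:1]: print(r['at'],r['confidence'],r['region'].sum())
z=cv2.resize(s['image'][200:320,330:470],(375*140//120,375))[:,:,::-1]
cv2.imwrite('pics/fl.png',cv2.resize(np.hstack([cv2.resize(im,(500,375)),z]),None,fx=.85,fy=.85))
cv2.imwrite('pics/fc.png',im)
E
python3 k.py
```

```text
[ 556.757 -327.357  469.862] [ 3.142  0.    -2.997] 17.4333 0.4473481118939917 [-0.634  0.469  1.418  0.     1.255 -2.349]
[289.987 198.367]
[266.324 198.389]
[290.117 185.959]
[266.164 185.982]
[277.6, 188.8] 0.96 1160
```

View pics/fl.png

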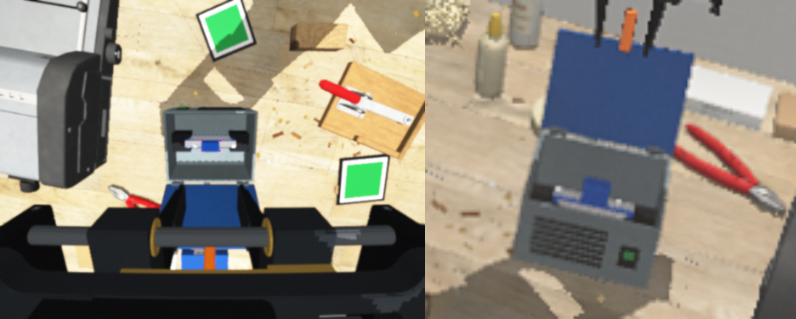

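The flap is open and leaning back, and the filter's blue tab shows at about (278,190), where predicted. I'll check it numerically.

```bash
python3 - <<'E'
import cv2,numpy as np
im=cv2.imread('pics/w1.png') if 0 else cv2.imread('pics/fc.png')
h=cv2.cvtColor(im,cv2.COLOR_BGR2HSV);m=cv2.inRange(h,(100,130,60),(130,255,255));
for y in range(176,206): print(y,''.join('#' if v else '.' for v in m[y,225:335]), end='\n')
E
```

```text
176 ..............................................................................................................
177 ..............................................................................................................
178 ..............................................................................................................
179 ..............................................................................................................
180 ..............................................................................................................
181 ..............................................................................................................
182 ....................####.........................................................###..........................
183 ...................#####.........................................................#####........................
184 .................................................................................#####........................
185 ...........................................##################
[... 1649 characters left out ...]
..........
200 ..............................................................................................................
201 ..............................................................................................................
202 ..............................................................................................................
203 ..............................................................................................................
204 ..............................................................................................................
205 ..............................................................................................................
```

Emit:
move_arm --commands '[[[0.02,-0.04,-0.5],0,-0.1],[[0,0,-0.9],0,-0.1],[[0,0,-0.9],0,-0.1],[[0,0,-0.9],0,-0.1],[[0,0,-0.9],0,-0.1],[[0,0,-0.9],0,-0.1],[[0,0,-0.9],0,-0.1],[[0,0,-0.7],0,-0.1],[[0,0,-0.4],0,-0.1],[[0,0,0],0,-0.1],[[0,0,0],0,-0.1]]'

```text
t: 18.45
eef_pos: [557.0, -328.7, 259.9]
tcp_rot: [3.141, -0.0, -2.997]
ft_force: [-0.5, 0.7, 1.3]
opening: 0.455
grip_force: 0.0
```

Emit:
move_arm --commands '[[[0,0,-0.18],0,-0.1],[[0,0,0],0,-0.1],[[0,0,0],0,-1],[[0,0,0],0,-1],[[0,0,0],0,-1],[[0,0,0],0,-1],[[0,0,0],0,-1],[[0,0,0],0,-1]]'

```text
t: 19.12
eef_pos: [556.6, -328.9, 255.1]
tcp_rot: [-3.141, 0.001, -2.997]
ft_force: [-0.4, -1.4, 5.6]
opening: 0.313
grip_force: 30.0
```

Emit:
move_arm --commands '[[[0,0,0.2],0,-1],[[0,0,0.4],0,-1],[[0,0,0.5],0,-1],[[0,0,0.5],0,-1],[[0,0,0.5],0,-1],[[0,0,0.5],0,-1],[[0,0,0.5],0,-1],[[0,0,0.5],0,-1],[[0,0,0.6],0,-1],[[0,0,0.8],0,-1],[[0,0,0.7],0,-1],[[0,0,0.3],0,-1],[[0,0,0],0,-1]]'

```text
t: 20.2
eef_pos: [556.3, -328.5, 437.1]
tcp_rot: [-3.139, 0.003, -2.997]
ft_force: [-0.4, -1.0, -0.8]
opening: 0.315
grip_force: 30.0
```

```bash
cat > m.py <<'E'
from h import *
np.set_printoptions(precision=3,suppress=True)
w=read_camera('wrist');t=read_camera('top')
S=env.state();g=S['eef_pos'];print(g,S['tcp_rot'],S['t'],S['opening'],S['grip_force'])
for n,p in(('w',w),('t',t)):
    for thing in('filter','basket_bar','flap_tab'): print(n,thing,[(r['at'],round(r['confidence'],2),atz(p,r['at'],g[2]-171-37)) for r in search_frame(thing,p)[:1]])
print('tip expected',proj(w,[[g[0],g[1],g[2]-171-77]]))
# pad edges in any view: green
for n,p in(('w',w),('t',t)):
    h=cv2.cvtColor(p['image'],cv2.COLOR_RGB2HSV);m=cv2.inRange(h,(50,80,80),(85,255,255))
    N,l,st,ce=cv2.connectedComponentsWithStats(m)
    for i in range(1,N):
        if st[i,4]>100:
            ys,xs=np.where(l==i);q=np.array([atz(p,(a,b),5)[:2] for a,b in zip(xs.astype(float),ys)],np.float32);print(n,'green',st[i],cv2.minAreaRect(q))
E
python3 m.py
```

```text
[ 556.257 -328.519  433.909] [ 3.141 -0.    -2.997] 20.3 0.31328898894834795 29.997991919517517
w filter [([278.5, 251.3], 0.87, array([ 561.019, -328.207,  225.909]))]
w basket_bar []
w flap_tab [([274.5, 338.6], 0.93, array([ 635.191, -320.522,  225.909]))]
t filter []
t basket_bar [([233.5, 234.5], 0.98, array([471.376, 227.597, 225.909]))]
t flap_tab [([389.0, 187.0], 0.78, array([ 631.191, -297.832,  225.909]))]
tip expected [[279.033 225.997]]
w green [ 271    0   62   64 2580] ((359.5567932128906, -328.951171875), (61.22867202758789, 60.874351501464844), 29.796737670898438)
w green [ 467  220   55   51 2233] ((605.1166381835938, 12.763973236083984), (82.10663604736328, 77.8041763305664), 13.891121864318848)
t green [284 190  24  24 386] ((602.9949951171875, 10.975444793701172), (73.88009643554688, 75.8030014038086), 13.98159122467041)
t green [169 218  19  19 229] ((507.1923828125, 462.8886413574219), (57.40505599975586, 58.18402099609375), 18.358572006225586)
```

Emit:
move_arm --commands '[[[0.06,0.4,0],0.09,-1],[[0.11,0.8,0],0.09,-1],[[0.11,0.8,0],0.09,-1],[[0.11,0.8,0],0.09,-1],[[0.11,0.8,0],0.09,-1],[[0.11,0.8,0],0.09,-1],[[0.11,0.8,0],0.09,-1],[[0.11,0.8,0],0.09,-1],[[0.11,0.8,0],0.09,-1],[[0.11,0.8,0],0.09,-1],[[0.11,0.8,0],0.09,-1],[[0.11,0.8,0],0.09,-1],[[0.11,0.8,0],0.09,-1],[[0.11,0.8,-0.1],0.06,-1],[[0.09,0.55,-0.4],0,-1],[[0,0,-0.5],0,-1],[[0,0,-0.5],0,-1],[[0,0,-0.2],0,-1],[[0,0,0],0,-1],[[0,0,0],0,-1]]'

```text
t: 22.27
eef_pos: [603.9, 12.0, 383.7]
tcp_rot: [3.141, -0.0, -2.899]
ft_force: [0.2, -0.3, -0.9]
opening: 0.312
grip_force: 30.0
```

```bash
cat >> m.py <<'E'
s=read_camera('scene')
r=cut_out('filter',s);g=env.state()['eef_pos'];print('scene filter',[(x['at'],x['confidence']) for x in r[:2]],'expected',proj(s,[[g[0],g[1],g[2]-171-45]]))
r=cut_out('filter',w)[:1]
if r:
    reg=r[0]['region'];ys,xs=np.where(reg);print('filter px',xs.min(),xs.max(),ys.min(),ys.max())
    c=max(cv2.findContours(reg.astype(np.uint8),0,2)[0],key=cv2.contourArea);print(cv2.minAreaRect(c))
e=np.array([-np.sin(.243),np.cos(.243)]);d=np.array([e[1],-e[0]])
b=lambda y,x,z:[*(g[:2]+y*e+x*d),g[2]-171-77+z]
print('expected lower corners',proj(w,[b(45,-6,0),b(-45,-6,0),b(45,-6,56),b(-45,-6,56)]))
E
python3 m.py
```

```text
[603.974  11.722 384.352] [-3.141  0.001 -2.899] 22.3667 0.31224982044928085 29.998041093349457
w filter [([277.4, 249.1], 0.7, array([604.778,  11.579, 176.352]))]
w basket_bar [([537.3, 158.2], 0.87, array([502.842, 160.333, 176.352]))]
w flap_tab [([4.0, 160.5], 0.63, array([ 587.863, -176.69 ,  176.352]))]
t filter []
t basket_bar []
t flap_tab [([391.4, 186.5], 0.63, array([ 639.156, -318.2  ,  176.352]))]
tip expected [[277.922 228.425]]
w green [ 246  160   65   63 3984] ((602.981201171875, 11.954612731933594), (78.60757446289062, 78.69328308105469), 13.940160751342773)
t green [169 218  19  19 229] ((507.1923828125, 462.8886413574219), (57.40505599975586, 58.18402099609375), 18.358572006225586)
t green [375 255  20  21 238] ((358.9983215332031, -328.4277038574219), (59.53323745727539, 58.619136810302734), 26.159940719604492)
scene filter [([297.5, 209.5], 0.96), ([397.9, 261.0], 0.24)] expected [[297.213 207.931]]
filter px 209 348 225 291
((278.5, 258.0), (66.0, 139.0), 90.0)
expected lower corners [[333.301 221.06 ]
 [222.642 221.04 ]
 [349.004 248.836]
 [206.844 248.818]]
```

```bash
python3 - <<'E'
from h import *
w=read_camera('wrist');im=w['image'];g=env.state()['eef_pos']
for y in range(214,262,2): print(y,[im[y,x].tolist() for x in(240,262,315)])
e=np.array([-np.sin(.243),np.cos(.243)]);d=np.array([e[1],-e[0]])
b=lambda y,x,z:[*(g[:2]+y*e+x*d),g[2]-248+z]
print(proj(w,[b(0,-6,0),b(0,6,0),b(0,-6,56)]))
m=cv2.inRange(cv2.cvtColor(im,cv2.COLOR_RGB2HSV),(100,130,50),(130,255,255))
for y in range(216,262,2): xs=np.where(m[y,190:370])[0]; print(y,(xs.min()+190,xs.max()+190) if len(xs) else None,end=' ')
E
```

```text
214 [[189, 186, 184], [62, 230, 108], [254, 254, 254]]
216 [[175, 173, 170], [62, 231, 109], [254, 254, 254]]
218 [[153, 151, 148], [61, 230, 107], [254, 254, 254]]
220 [[158, 156, 155], [64, 229, 110], [254, 254, 253]]
222 [[150, 149, 150], [142, 233, 167], [253, 252, 252]]
224 [[89, 98, 128], [187, 208, 213], [209, 211, 225]]
226 [[59, 81, 139], [70, 90, 145], [69, 89, 145]]
228 [[128, 129, 140], [127, 129, 139], [128, 129, 140]]
230 [[139, 137, 134], [140, 137, 135], [139, 135, 134]]
232 [[140, 138, 134], [141, 138, 135], [139, 134, 132]]
234 [[141, 137, 134], [141, 137, 136], [138, 133, 130]]
236 [[139, 135, 132], [142, 138, 137], [136, 131, 127]]
238 [[139, 134, 131], [142, 139, 137], [135, 131, 126]]
240 [[137, 133, 129], [141, 139, 136], [133, 129, 124]]
242 [[136, 132, 127], [142, 138, 136], [136, 131, 126]]
244 [[136, 132, 127], [142, 139, 135], [134, 130, 125]]
246 [[150, 146, 146], [137, 135, 137], [139, 136, 137]]
248 [[95, 105, 140], [77, 89, 125], [86, 98, 131]]
250 [[24, 57, 126], [20, 49, 112], [20, 43, 95]]
252 [[65, 82, 129], [15, 49, 118], [21, 30, 56]]
254 [[83, 8
[... 269 characters left out ...]
216 None 218 None 220 None 222 None 224 (np.int64(238), np.int64(319)) 226 (np.int64(224), np.int64(332)) 228 (np.int64(223), np.int64(333)) 230 (np.int64(222), np.int64(334)) 232 (np.int64(221), np.int64(335)) 234 (np.int64(220), np.int64(336)) 236 (np.int64(219), np.int64(338)) 238 (np.int64(218), np.int64(339)) 240 (np.int64(217), np.int64(340)) 242 (np.int64(215), np.int64(341)) 244 (np.int64(214), np.int64(342)) 246 (np.int64(213), np.int64(343)) 248 (np.int64(212), np.int64(344)) 250 (np.int64(211), np.int64(345)) 252 (np.int64(241), np.int64(316)) 254 (np.int64(254), np.int64(302)) 256 (np.int64(254), np.int64(303)) 258 (np.int64(254), np.int64(303)) 260 (np.int64(253), np.int64(303))
```

```bash
python3 -c "
from cell import env
s=env.state();print(s['t'],abs(s['qvel']).max(),s['opening']);print(env.job_done())"
```

```text
22.8667 0.002483503576271604 0.31292170969456956
the job is handed in; nothing more can be done
None
```

I handed the job in at 22.9 s: the basket hangs on both prongs, the flap is open to about 2.0 rad, and the filter is held still and square about 1 mm from the pad's middle, lower edge about 13 cm above the pad; it may lean 2–4° from upright, which I did not correct.

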